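Set out the sample display on the maker's board

ROBOT

A 6-joint arm with a two-finger parallel gripper is mounted at the origin on the work surface. World frame = base frame: x ahead of the robot, y to its left, z up, the work surface at z = 0. Lengths are in m, angles in degrees, forces in N, time in s.
With the tool pointing down it reaches from about 0.325 to 0.9 m from the base axis. Payload 3.5 kg.
Tool frame: the origin (TCP) lies midway between the tips of the shut fingers; the grasp point (between the pads) lies 19 mm behind it; z points along the fingers, y is the line along which they close (so a half turn about z gives the same grasp; the last joint's range is limited). The gripper opens to 85 mm and grips with 20 to 120 N. Pads are 22 mm wide; open, the fingers measure 114 mm over their backs; the gripper's body (76 mm by 85 mm) begins 54 mm behind the grasp point. The pads swing forward as they close: fully open they stand 13 mm farther back than shut.
Start: joints at [-79.32, 15.837, -1.513, 72.651, 0, 84.076], TCP at [0.179, -0.599, 0.231] pointing down, gripper open.
Joint ranges: [-178.77, 178.77], [-48.84, 107.48], [-61.69, 71.31], [-111.58, 123.2], [-90, 87.43], [-180, 180]. Speed limits (degrees/s): [147.25, 147.25, 180, 180, 180, 180].

INTERFACE

Orientations are given as a 3x3 rotation matrix whose columns are the frame's x, y, z axes.
In Python, from plant import monitor, viewer, ticket gives the robot as it stands.
- The arm moves only by the tool play_rows, never from a script. Its argument "steps" is a list of rows, each a list of 5 numbers: the shift along the tool's x, y, z scaled (see below), then the turn about the tool's z scaled (see below), then the closure, from -1 (fully open) to 1 (shut). In form: [[dx, dy, dz, yaw, fingers], ...]. A call has 1 to 20 rows; each row is the pose to reach, as a shift and turn from the pose commanded when the call began, along the tool's axes at that moment, turning the shorter way round; what a row does not reach only later rows make up. The controller multiplies each number of a shift by 30 cm and each number of a turn by 180 degrees. A row lasts 1/12 s, in which the tool goes at most 41.7 mm and 7.16 degrees, less where a joint would pass 70% of its speed; a pose out of reach is approached as far as the arm can. A call with a number of a shift or a turn outside -1 to 1 is refused whole. A call with a gripper value outside its range is refused whole. The fingers move at their own pace and stop on an object; "grip_force" is the grip in N (left out, the last holds). Time passes only in rows, so rows that repeat a pose let the fingers close. It gives the time, the measured TCP pose, the force, the opening and the grip force at its end, in the units of the state.
- monitor.state(): the state, without advancing time (a new reading comes with each control period).
- viewer.capture(name): name is "scene" or "top" or "wrist"; returns (picture, depth): 420x560x3 uint8, red, green, blue; 420x560 float32, m along the optical axis (not along the pixel's ray), 0 where there is no reading.
- viewer.calibration(name): a dict with "fovy" (degrees; the focal length in pixels is half the picture's height over the tangent of half this angle, whatever the lens; pixels are square), "cx", "cy" (the principal point, pixels), "dist_coeffs" ([k1, k2, p1, p2, k3] as OpenCV has them; the pictures are not rectified), "R" (3x3) and "t" (3): a world point X has camera coordinates R X + t. Camera axes: x right, y down, z forward; pixel columns grow to the right and rows downward; lengths in m; the calibration is good to about 2 mm. A picture is of the moment at which its call begins: read the wrist's pose just before it. calibration takes no time and is no camera call; for the wrist camera it gives the pose at the moment of the call.
- ticket.hand_in(): hands the job in; it is judged then, once.
The state is a dict: "t": time; "joint_positions": joint angles; "dq": joint speeds; "tau": joint torques, N m; "tcp_pos": TCP position; "orientation": TCP orientation; "force": force on the tool from outside, world axes, zero at the start; "moment": the same for the moment, N m; "grip_width": opening from 0.0 (shut) to 1.0 (fully open); "grip_force": force on a finger pad.
Only numpy, scipy, OpenCV 4.12 (cv2) and the standard library are available. Lean on these libraries where they do the work, as an engineer would, in place of code of your own. Each camera call takes 0.05 s, during which the arm holds its last target. There are 200 camera calls.

TASK

Set out the sample display on the plywood board: the blue jar centred on the slate tile with its wooden lid seated on top, the white vase centred on the cork coaster, the ochre vase on the bare board in line with them and halfway between them, and the black bud vase directly behind the ochre vase (towards the board's blue edge), about 9 cm from it centre to centre. Leave everything standing upright, and do not move the green vase, it is freshly painted.

Things in the scene. Friction and masses are not known exactly. Their poses are not given: they have to be found in the camera images.
- board: Plywood board, fixed, 260 mm deep (x) by 320 mm wide (y), 9 mm thick, with an 18 mm blue stripe along its far (+x) edge. Its origin is the centre of its underside, z up. x points to the blue edge, which is 'behind'; y is along the row. On the left or right half of the table, turned up to 0.25 rad.
- slate: Dark slate tile fixed on the board, 84 mm square, 5 mm thick. Its origin is the centre of its underside, z up. Same axes as the board. It lies 45 mm nearer than the board's centre, 100 mm to one side of the centre line (either side); the coaster mirrors it on the other side, so the two are 200 mm apart in a row parallel to the blue edge.
- coaster: Round cork coaster fixed on the board, 88 mm diameter, 5 mm thick. Its origin is the centre of its underside, z up. Lies in the row across from the slate tile. (A loose modelling stick, 8 mm thick, lies along the board's near edge, 110 mm before its centre; not part of the job.)
- jar: Open round blue ceramic jar, straight wall, 60 mm outer diameter, 51 mm inner diameter, 70 mm high, about 0.22 kg. Its origin is the centre of its underside, z up. Starts on the grey felt mat (fixed, top 3 mm above the table), as do the vases and the lid, in any order: two rows of three, 130 mm apart, 100 mm within a row; a flat wooden disc and a red eraser under 9 mm high lie between.
- lid: Dark wooden lid: disc 64 mm diameter, 8 mm thick, over a spigot 42 mm diameter, 6 mm high, that drops into the jar. Bridge handle on top: bar along y, 46 mm long, 12 mm wide, 29 to 42 mm above the origin, on two posts. Origin: centre of the spigot's underside, on which it starts; seated, 64 mm above the jar's origin. Yaw within 0.52 rad of zero.
- ochre_vase: Yellow-ochre square vase, 118 mm high, base 56 mm square tapering to a straight square neck 34 mm wide from 80 mm up to the top, sides parallel to its x and y; about 0.2 kg. Its origin is the centre of its underside, z up. Yaw starts within 0.52 rad of zero.
- black_vase: Black square bud vase, 75 mm high, base 44 mm square tapering to a straight square neck 26 mm wide from 40 mm up to the top, sides parallel to its x and y; about 0.11 kg. Its origin is the centre of its underside, z up. Yaw starts within 0.52 rad of zero.
- white_vase: White round vase, 105 mm high, foot 48 mm diameter, belly 66 mm at 35 mm height, straight neck 34 mm diameter from 72 mm up to the top; about 0.18 kg. Its origin is the centre of its underside, z up. 
- green_vase: Green round vase, 95 mm high, belly 62 mm, neck 36 to 40 mm diameter; freshly painted, it stands among the other things on the mat and must stay where it is. Its origin is the centre of its underside, z up. 
There are look-alikes about, which are no part of the job. Leave any purple or yellow look-alike of the jar alone.

How it is judged (in metres and radians):
At the end, for the whole second after the job is handed in: Upright and at rest: jar on tile and white vase on coaster, each within 15 mm of centre; lid seated on jar; ochre vase on board within 15 mm each way of their midpoint; black vase on board 70 to 110 mm behind the row and from the ochre vase, at most 20 mm sideways (angle between each of jar, lid, ochre_vase, white_vase, black_vase's own z axis and vertical below 0.1 rad and linear speed of each of jar, lid, ochre_vase, white_vase, black_vase below 0.02 m/s and horizontal distance between jar and slate below 0.015 m and z of jar in the frame of slate below 0.009 m and horizontal distance between lid and jar below 0.008 m and z of lid in the frame of jar between 0.058 and 0.068 m and horizontal distance between white_vase and coaster below 0.015 m and z of white_vase in the frame of coaster below 0.009 m and x of ochre_vase in the frame of board between -0.06 and -0.03 m and y of ochre_vase in the frame of board between -0.015 and 0.015 m and z of each of ochre_vase, black_vase in the frame of board below 0.014 m and x of black_vase in the frame of board between 0.025 and 0.065 m and y of black_vase in the frame of board between -0.02 and 0.02 m and horizontal distance between black_vase and ochre_vase between 0.07 and 0.11 m); the robot touches nothing.
It fails at once if the green vase is moved more than 15 mm or tipped (distance of green_vase from where it was at the start of the episode above 0.015 m or angle between green_vase's own z axis and vertical above 0.3 rad).
It also fails if it takes over 131 s, if anything falls off the work surface, if the arm or the gripper's body presses on something with over 40 N, if the wrist force passes 120 N, or if a joint passes its speed limit or range.

## Working session

There is one attempt and no reset: what is moved stays moved. The work goes in short steps, Python scripts to look and compute and a tool call to move; the robot and the scene stay as the last step left them, time stands still between calls to the robot, and variables do not carry over. Pictures are saved under pics/ and viewed, at most 14 in all, crops included, and the job is handed in when it is done.

Besides the shell and the picture viewer there is one more tool, called after "Emit:" by a JSON object that holds its "op" and its "data", one argument or row to a line. play_rows: Moves the arm, as the interface text tells. Its arguments: {"type":"object","properties":{"steps":{"type":"array","items":{"type":"array","items":{"type":"number"}}},"grip_force":{"type":"number"}},"required":["steps"]}

```bash
ls; mkdir -p pics; python3 - <<'E'
from plant import monitor, viewer
import cv2, numpy as np
for n in ("scene","top"):
    p,d=viewer.capture(n); cv2.imwrite(f"pics/{n}0.png",p[:,:,::-1]); np.savez(f"{n}0.npz",p=p,d=d)
    c=viewer.calibration(n); print(n,c); 
print(monitor.state())
E
```

```text
pics
scene {'fovy': 54.02313305260447, 'cx': 273.5881850938369, 'cy': 217.85210260359509, 'dist_coeffs': array([-0.02603213,  0.        ,  0.        ,  0.        ,  0.        ]), 'R': array([[ 6.34853922e-02,  9.97982693e-01,  3.85757998e-04],
       [ 7.09228023e-01, -4.48446841e-02, -7.03551396e-01],
       [-7.02114818e-01,  4.49388267e-02, -7.10644275e-01]]), 't': array([-0.09630642, -0.36132544,  1.46527672])}
top {'fovy': 48.744399370963855, 'cx': 278.14249714120155, 'cy': 211.52205953116814, 'dist_coeffs': array([-0.15874557,  0.        ,  0.        ,  0.        ,  0.        ]), 'R': array([[-0.01893639, -0.99951093, -0.02488589],
       [-0.99832652,  0.02026249, -0.05416258],
       [ 0.05464034,  0.0238186 , -0.99822197]]), 't': array([0.07016512, 0.54426126, 1.09915745])}
{'t': 0.1, 'joint_positions': array([-7.93205172e+01,  1.58762785e+01, -1.59086792e+00,  7.26507736e+01,
        4.36843369e-04,  8.40768561e+01]), 'dq': array([-0.04791829, -0.02004589,  0.22498535,  0.14283544, -0.11255743,
        0.0903728 ]), 'tau': array([-2.62608492e-04, -4.46708751e+01,  2.96128893e+01,  8.42921727e-03,
       -1.63452828e-04,  2.36840414e-06]), 'tcp_pos': array([ 0.17845516, -0.59823608,  0.23023848]), 'orientation': array([[ 9.58309519e-01,  2.85731912e-01, -3.73902283e-04],
       [ 2.85732072e-01, -9.58307407e-01,  2.02385608e-03],
       [ 2.19966940e-04, -2.04631642e-03, -9.99997882e-01]]), 'force': array([ 0.83581751,  0.50740413, -0.62150512]), 'moment': array([ 0.00606608,  0.00993464, -0.04559834]), 'grip_force': 0.0, 'grip_width': 1.000961072903946}
```

View pics/top0.png

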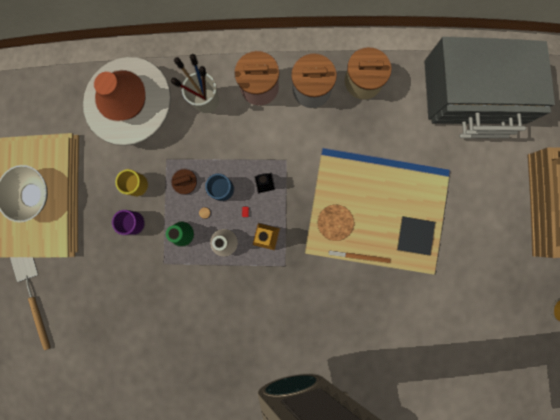

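View pics/scene0.png

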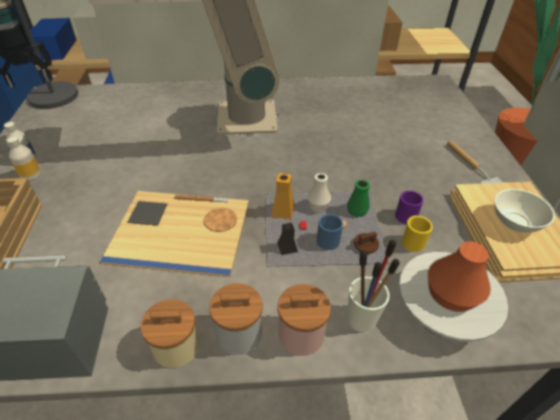

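The top view (up = +x, left = +y) shows, in the mat's far row, the lid (183,181), jar (219,187) and black vase (264,183). The near row has green (179,233), white (223,242) and ochre (264,236). On the board are the coaster (336,222), slate (416,236) and the far blue stripe; the purple and yellow decoys are left of the mat. The scene view agrees with this.

```bash
cat > h.py <<'E'
import numpy as np, cv2
from plant import monitor, viewer
def intr(c):
    f=210/np.tan(np.radians(c['fovy']/2)); return np.array([[f,0,c['cx']],[0,f,c['cy']],[0,0,1]])
def cloud(p,d,c):
    """world point for every pixel (nan where no depth)"""
    K=intr(c); h,w=d.shape; u,v=np.meshgrid(np.arange(w),np.arange(h))
    uv=np.stack([u,v],-1).reshape(-1,1,2).astype(float)
    n=cv2.undistortPoints(uv,K,c['dist_coeffs']).reshape(h,w,2)
    X=np.dstack([n*d[...,None],d]); W=(X-c['t'])@c['R']
    W[d<=0]=np.nan; return W
def rays(uv,c):
    n=cv2.undistortPoints(np.array(uv,float).reshape(-1,1,2),intr(c),c['dist_coeffs']).reshape(-1,2)
    D=np.c_[n,np.ones(len(n))]@c['R']; return -c['R'].T@c['t'],D
def onplane(uv,z,c):
    o,D=rays(uv,c); return o+D*((z-o[2])/D[:,2:])
def proj(X,c):
    r,_=cv2.Rodrigues(c['R']); return cv2.projectPoints(np.array(X,float).reshape(-1,1,3),r,c['t'],intr(c),c['dist_coeffs'])[0].reshape(-1,2)
def grab(name,tag=None):
    c=viewer.calibration(name); p,d=viewer.capture(name)
    if tag: cv2.imwrite(f"pics/{tag}.png",p[:,:,::-1])
    return p,d,c
E
python3 - <<'E'
from h import *
seeds={'lid':(183,181),'jar':(219,187),'black':(264,183),'green':(179,233),'white':(223,242),'ochre':(264,236)}
W={}
for n in ("top","scene"):
    z=np.load(n+"0.npz"); W[n]=cloud(z['p'],z['d'],viewer.calibration(n)); 
T=W['top']; print("table",np.nanmedian(T[300:330,100:200,2]),"mat",np.nanmedian(T[205:220,258:280,2]),"board",np.nanmedian(T[180:200,350:400,2]),'coaster',np.nanmedian(T[215:230,330:345,2]),'slate',np.nanmedian(T[228:244,408:424,2]))
S=W['scene']; print("scene: board",np.nanmedian(S[235:255,140:200,2]))
A=np.vstack([W[k].reshape(-1,3) for k in W]); A=A[np.isfinite(A).all(1)]
for k,(u,v) in seeds.items():
    g=T[v-3:v+4,u-3:u+4].reshape(-1,3); g=np.nanmedian(g,0)
    for nm,B in W.items():
        B=B.reshape(-1,3); B=B[np.isfinite(B).all(1)]
        m=(np.hypot(*(B[:,:2]-g[:2]).T)<.05)&(B[:,2]>.012); q=B[m]; zt=np.percentile(q[:,2],98)
        top=q[q[:,2]>zt-.012]; r=cv2.minAreaRect((top[:,:2]*1000).astype(np.float32))
        print(k,nm,len(q),'ztop %.3f'%zt,'top mid',np.round((top[:,:2].min(0)+top[:,:2].max(0))/2,4),'ext',np.round(np.ptp(top[:,:2],axis=0),3),'rect',np.round(r[1],1),round(r[2],1),'all mid',np.round((q[:,:2].min(0)+q[:,:2].max(0))/2,3))
# board from top view: mask by height & colour on plane z=.009
z=np.load("top0.npz");p=z['p'];c=viewer.calibration('top')
P=onplane(np.stack(np.meshgrid(np.arange(560),np.arange(420)),-1).reshape(-1,2),.009,c).reshape(420,560,3)
hsv=cv2.cvtColor(p,cv2.COLOR_RGB2HSV)
roi=np.zeros((420,560),bool);roi[145:275,300:455]=1
for nm,m in dict(wood=(hsv[...,1]>70)&(hsv[...,2]>90),slate=hsv[...,2]<60,blue=(hsv[...,0]>95)&(hsv[...,0]<130)&(hsv[...,1]>120)).items():
    m=(m&roi).astype(np.uint8); n,l,s,_=cv2.connectedComponentsWithStats(m); b=1+np.argmax(s[1:,4])
    r=cv2.minAreaRect(P[l==b][:,:2].astype(np.float32)*1000); print(nm,s[b],r)
E
```

```text
table -0.000365022282638874 mat 0.0027652942085766045 board 0.008854052573959088 coaster 0.013797916318065815 slate 0.013695779666490035
scene: board 0.008428114483258699
lid top 513 ztop 0.047 top mid [0.6251 0.2892] ext [0.02  0.044] rect [12. 44.] 16.1 all mid [0.625 0.288]
lid scene 417 ztop 0.045 top mid [0.6282 0.2874] ext [0.021 0.044] rect [14.  45.4] 14.1 all mid [0.628 0.288]
jar top 379 ztop 0.076 top mid [0.6053 0.1962] ext [0.058 0.06 ] rect [58.8 58.7] 60.7 all mid [0.605 0.196]
jar scene 731 ztop 0.073 top mid [0.6075 0.195 ] ext [0.062 0.059] rect [58.7 59.6] 83.0 all mid [0.607 0.195]
black top 275 ztop 0.081 top mid [0.6176 0.0912] ext [0.028 0.027] rect [26.2 25.8] 9.3 all mid [0.617 0.092]
black scene 398 ztop 0.078 top mid [0.6199 0.0911] ext [0.029 0.028] rect [27.1 25.5] 9.8 all mid [0.623 0.091]
green top 543 ztop 0.101 top mid [0.4962 0.2942] ext [0.038 0.036] rect [35.6 37.2] 47.3 all mid [0.497 0.291]
green scene 622 ztop 0.098 top mid [0.4996 0.2934] ext [0.04  0.038] rect [37.3 39.1] 42.6 all mid [0.505 0.292]
white top 592 ztop 0.110 top mid [0.4734 0.1886] ext [0.031 0.034] rect [33.6 31. ] 89.0 all mid [0.474 0.189]
white scene 623 ztop 0.108 top mid [0.4778 0.1882] ext [0.035 0.033] rect [33.4 34. ] 80.4 all mid [0.485 0.188]
ochre top 493 ztop 0.124 top mid [0.4871 0.09  ] ext [0.04  0.038] rect [33.5 33.9] 75.0 all mid [0.487 0.09 ]
ochre scene 725 ztop 0.122 top mid [0.4902 0.0891] ext [0.039 0.037] rect [33.9 36.6] 75.1 all mid [0.496 0.09 ]
wood [  305   149   145   126 12707] ((542.1567993164062, -183.40090942382812), (323.7267150878906, 261.038818359375), 79.54544067382812)
slate [ 398  218   36   36 1015] ((480.9617004394531, -274.775634765625), (78.948486328125, 78.13641357421875), 79.27163696289062)
blue [322 149 127  27 661] ((662.5546264648438, -206.29161071777344), (315.9512023925781, 13.161993026733398), 79.45269012451172)
```

Both views agree within 4 mm, and the heights match the text. Working poses are averages of the two. First move: towards the mat, turning the fingers to close along world x.

Emit:
{"op": "play_rows", "data": {
  "steps": [
    [1,-1,-0.15,-0.408,-1],
    [1,-1,-0.15,-0.408,-1],
    [1,-1,-0.15,-0.408,-1],
    [1,-1,-0.15,-0.408,-1],
    [1,-1,-0.15,-0.408,-1],
    [1,-1,-0.15,-0.408,-1],
    [1,-1,-0.15,-0.408,-1],
    [1,-1,-0.15,-0.408,-1],
    [1,-1,-0.15,-0.408,-1],
    [1,-1,-0.15,-0.408,-1],
    [1,-1,-0.15,-0.408,-1],
    [1,-1,-0.15,-0.408,-1]
  ]
}}

```text
t: 1.1
tcp_pos: [0.3812, -0.2233, 0.2765]
orientation: [[-0.006, 1.0, 0.0], [1.0, 0.006, 0.0], [0.0, 0.0, -1.0]]
force: [-0.4, -0.6, 0.5]
grip_width: 1.001
grip_force: 0.0
```

Emit:
{"op": "play_rows", "data": {
  "steps": [
    [1,0.75,0,0,-1],
    [1,0.75,0,0,-1],
    [1,0.75,0,0,-1],
    [1,0.75,0,0,-1],
    [1,0.75,0,0,-1],
    [1,0.75,0,0,-1],
    [1,0.75,0,0,-1],
    [1,0.75,0,0,-1],
    [1,0.75,0,0,-1],
    [1,0.75,0,0,-1],
    [1,0.75,0,0,-1]
  ]
}}

```text
t: 2.02
tcp_pos: [0.606, 0.0745, 0.2748]
orientation: [[-0.001, 1.0, -0.002], [1.0, 0.001, -0.001], [-0.001, -0.002, -1.0]]
force: [-0.4, -0.6, 0.0]
grip_width: 0.996
grip_force: 0.0
```

```bash
cat >> h.py <<'E'
def go(x,y,z,xang):
    """numbers of a move to TCP (x,y,z), tool x axis at xang degrees in world"""
    s=monitor.state(); R=s['orientation']; d=(np.array([x,y,z])-s['tcp_pos'])@R
    a=np.degrees(np.arctan2(R[1,0],R[0,0])); t=(a-xang+180)%360-180
    print('t %.1f'%s['t'],'tcp',np.round(s['tcp_pos'],4),'xang %.1f'%a,'tilt %.4f'%R[2,2],'gw %.2f'%s['grip_width'],'gf %.0f'%s['grip_force'],'F',np.round(s['force'],1),'j6 %.0f'%s['joint_positions'][5])
    print('  dx,dy,dz,yaw =',np.round(d/.3,3),round(t/180,3),' rows>=',max(np.linalg.norm(d)/.0417,abs(t)/7.16).round(1))
E
python3 - <<'E'
from h import *
go(.6064,.1956,.2,90)
p,d,c=grab('wrist','w1'); np.savez('w1.npz',p=p,d=d,**{k:c[k] for k in ('R','t')})
print(c['fovy'],-c['R'].T@c['t'])
E
```

```text
t 2.0 tcp [0.606  0.0745 0.2748] xang 90.1 tilt -1.0000 gw 1.00 gf 0 F [-0.4 -0.6  0. ] j6 91
  dx,dy,dz,yaw = [0.404 0.003 0.249] 0.0  rows>= 3.4
68.8825726243437 [0.60645598 0.14337512 0.41785459]
```

View pics/w1.png

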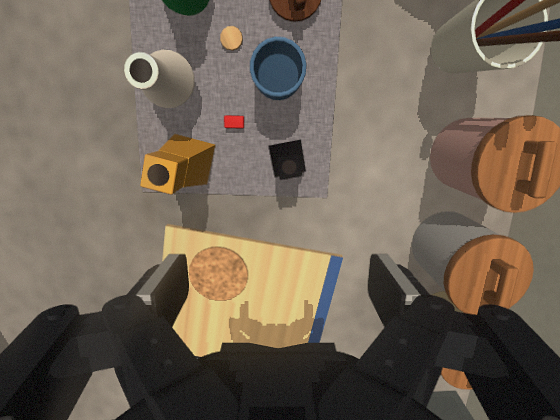

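The wrist view shows the jar (278,67), black vase (287,160), ochre (160,175), white (143,70) and coaster (218,273). I'll check positions with this third view.

```bash
cat >> h.py <<'E'
def tops(W,ctr,zmin=.012,rad=.05):
    q=W.reshape(-1,3); q=q[np.isfinite(q).all(1)]
    q=q[(np.hypot(*(q[:,:2]-ctr).T)<rad)&(q[:,2]>zmin)]; zt=np.percentile(q[:,2],97); t=q[q[:,2]>zt-.006]
    (cx,cy),sz,a=cv2.minAreaRect((t[:,:2]*1000).astype(np.float32))
    return len(t),'z %.4f'%zt,'rect c',np.round([cx,cy],1),np.round(sz,1),round(a,1)
E
python3 - <<'E'
from h import *
z=np.load('w1.npz'); c=viewer.calibration('wrist'); c['R'],c['t']=z['R'],z['t']
W=cloud(z['p'],z['d'],c)
for n,k in dict(jar=(.606,.196),black=(.619,.091),white=(.476,.188),ochre=(.489,.09)).items(): print(n,tops(W,k))
print('coaster',W[265:280:7,210:226:7].reshape(-1,3).mean(0).round(4))
E
```

```text
jar (792, 'z 0.0746', 'rect c', array([605.6, 196.3]), array([58.4, 58.8]), 88.3)
black (6221, 'z 0.3773', 'rect c', array([619.6,  89.6]), array([11.8, 94.2]), 89.7)
white (1060, 'z 0.1098', 'rect c', array([475.5, 188.8]), array([33.5, 33.6]), 13.9)
ochre (388, 'z 0.3573', 'rect c', array([536. ,  86.1]), array([2.7, 5.6]), 85.8)
coaster [ 0.5165 -0.0734  0.0141]
```

Emit:
{"op": "play_rows", "data": {
  "steps": [
    [0.405,0.0,0,0,-1],
    [0.405,0.0,0,0,-1],
    [0.405,0.0,0,0,-1],
    [0.405,0.0,0,0,-1],
    [0.405,0.0,0.3,0,-1],
    [0.405,0,0.6,0,-1],
    [0.405,0,0.6,0,-1],
    [0.405,0,0.7,0,-1],
    [0.405,0,0.813,0,-1],
    [0.405,0,0.813,0,-1],
    [0.405,0,0.813,0,-1],
    [0.405,0,0.813,0,0.2],
    [0.405,0,0.813,0,0.6],
    [0.405,0,0.813,0,0.6],
    [0.405,0,0.813,0,0.6],
    [0.405,0,0.813,0,0.6],
    [0.405,0,0.813,0,0.6]
  ],
  "grip_force": 40
}}

```text
t: 3.48
tcp_pos: [0.6078, 0.1961, 0.0357]
orientation: [[-0.001, 1.0, 0.006], [1.0, 0.001, 0.0], [0.0, 0.006, -1.0]]
force: [-0.0, -1.2, 8.2]
grip_width: 0.683
grip_force: 44.2
```

Emit:
{"op": "play_rows", "data": {
  "steps": [
    [0,0,-0.05,0,1],
    [0,0,-0.12,0,1],
    [0,0,-0.25,0,1],
    [0,0,-0.37,0,1],
    [0,0,-0.5,0,1],
    [0,0,-0.5,0,1],
    [0,0,-0.5,0,1]
  ]
}}

```text
t: 4.07
tcp_pos: [0.6077, 0.1968, 0.1868]
orientation: [[-0.001, 1.0, 0.008], [1.0, 0.001, 0.002], [0.002, 0.008, -1.0]]
force: [-0.9, -0.7, -4.0]
grip_width: 0.685
grip_force: 44.4
```

```bash
python3 - <<'E'
from h import *
B=np.array([.5435,-.184]); a=np.radians(-10.5); x=np.array([np.cos(a),np.sin(a)]); y=np.array([-np.sin(a),np.cos(a)])
# refine the board with the scene view
p,d,c=grab('scene'); P=onplane(np.stack(np.meshgrid(np.arange(560),np.arange(420)),-1).reshape(-1,2),.009,c).reshape(420,560,3)
h=cv2.cvtColor(p,cv2.COLOR_RGB2HSV); roi=np.zeros((420,560),bool);roi[180:280,95:255]=1
m=((h[...,1]>70)&(h[...,2]>90)&roi).astype(np.uint8); n,l,s,_=cv2.connectedComponentsWithStats(m); b=1+np.argmax(s[1:,4])
print('scene wood',s[b],cv2.minAreaRect(P[l==b][:,:2].astype(np.float32)*1000))
for k,v in dict(slate=B-.045*x-.1*y,coaster=B-.045*x+.1*y,ochre=B-.045*x,black=B+.045*x).items(): print(k,v.round(4))
s=B-.045*x-.1*y
go(s[0],s[1],.18,79.5)
E
```

```text
scene wood [ 104  190  145   79 7817] ((534.5755004882812, -181.685791015625), (327.4836730957031, 243.98873901367188), 79.16677856445312)
slate [ 0.481  -0.2741]
coaster [ 0.5175 -0.0775]
ochre [ 0.4993 -0.1758]
black [ 0.5877 -0.1922]
t 4.1 tcp [0.6055 0.1963 0.1837] xang 90.1 tilt -1.0000 gw 0.69 gf 44 F [ 0.1 -0.4 -3.2] j6 102
  dx,dy,dz,yaw = [-1.568 -0.417  0.01 ] 0.059  rows>= 11.7
```

Emit:
{"op": "play_rows", "data": {
  "steps": [
    [-0.9,-0.25,0,0.059,1],
    [-0.9,-0.25,0,0.059,1],
    [-0.9,-0.25,0,0.059,1],
    [-0.9,-0.25,0,0.059,1],
    [-0.9,-0.25,0,0.059,1],
    [-0.9,-0.25,0,0.059,1],
    [-0.9,-0.25,0,0.059,1],
    [-0.9,-0.25,0,0.059,1],
    [-0.9,-0.25,0,0.059,1]
  ]
}}

```text
t: 4.87
tcp_pos: [0.5278, -0.0751, 0.1799]
orientation: [[0.187, 0.982, -0.005], [0.982, -0.187, 0.002], [0.001, -0.005, -1.0]]
force: [-1.0, 0.1, -2.9]
grip_width: 0.685
grip_force: 44.5
```

```bash
python3 - <<'E'
from h import *
go(.481,-.2741,.06,79.5)
E
```

```text
t 4.9 tcp [ 0.5278 -0.0751  0.1799] xang 79.2 tilt -1.0000 gw 0.69 gf 44 F [-1.   0.1 -2.9] j6 86
  dx,dy,dz,yaw = [-0.681 -0.027  0.399] -0.002  rows>= 5.7
```

Emit:
{"op": "play_rows", "data": {
  "steps": [
    [-0.681,-0.027,0,0,1],
    [-0.681,-0.027,0,0,1],
    [-0.681,-0.027,0,0,1],
    [-0.681,-0.027,0,0,1],
    [-0.681,-0.027,0,0,1],
    [-0.681,-0.027,0,0,1],
    [-0.681,-0.027,0.15,0,1],
    [-0.681,-0.027,0.3,0,1],
    [-0.681,-0.027,0.39,0,1],
    [-0.681,-0.027,0.41,0,1],
    [-0.681,-0.027,0.41,0,1],
    [-0.681,-0.027,0.41,0,1]
  ]
}}

```text
t: 5.87
tcp_pos: [0.4853, -0.2727, 0.0596]
orientation: [[0.182, 0.983, -0.0], [0.983, -0.182, 0.0], [0.0, -0.0, -1.0]]
force: [0.7, -0.7, -1.8]
grip_width: 0.686
grip_force: 44.9
```

```bash
python3 - <<'E'
from h import *
go(.481,-.2741,.046,79.5)
E
```

```text
t 5.9 tcp [ 0.4853 -0.2727  0.0596] xang 79.5 tilt -1.0000 gw 0.69 gf 45 F [ 0.7 -0.7 -1.8] j6 65
  dx,dy,dz,yaw = [-0.007 -0.013  0.045] -0.0  rows>= 0.3
```

Emit:
{"op": "play_rows", "data": {
  "steps": [
    [-0.007,-0.01,0.015,0,1],
    [-0.007,-0.01,0.025,0,1],
    [-0.007,-0.01,0.033,0,1],
    [-0.007,-0.01,0.04,0,1],
    [-0.007,-0.01,0.043,0,1],
    [-0.007,-0.01,0.043,0,1]
  ]
}}

```text
t: 6.37
tcp_pos: [0.4816, -0.2751, 0.0468]
orientation: [[0.184, 0.983, 0.001], [0.983, -0.184, -0.0], [-0.0, 0.001, -1.0]]
force: [0.0, 0.2, -2.2]
grip_width: 0.688
grip_force: 44.9
```

Emit:
{"op": "play_rows", "data": {
  "steps": [
    [0,0,0.005,0,1],
    [0,0,0.009,0,1],
    [0,0,0.012,0,1],
    [0,0,0.012,0,1]
  ]
}}

```text
t: 6.7
tcp_pos: [0.4817, -0.2752, 0.0467]
orientation: [[0.183, 0.983, 0.0], [0.983, -0.183, -0.001], [-0.001, 0.0, -1.0]]
force: [-7.1, 3.9, 21.6]
grip_width: 0.686
grip_force: 47.0
```

Contact is firm. Release, rise and move back towards the lid.

Emit:
{"op": "play_rows", "data": {
  "steps": [
    [0,0,-0.008,0,0.4],
    [0,0,-0.008,0,-0.5],
    [0,0,-0.008,0,-1],
    [0,0,-0.008,0,-1],
    [0,0,-0.008,0,-1],
    [0,0,-0.1,0,-1],
    [0,0,-0.25,0,-1],
    [0,0,-0.4,0,-1],
    [0,0,-0.55,0,-1],
    [0,0,-0.55,0,-1]
  ]
}}

```text
t: 7.53
tcp_pos: [0.485, -0.2775, 0.2154]
orientation: [[0.183, 0.983, 0.01], [0.983, -0.183, -0.007], [-0.005, 0.011, -1.0]]
force: [0.1, -0.7, 0.8]
grip_width: 1.001
grip_force: 0.0
```

```bash
python3 - <<'E'
from h import *
# lid: yaw 15 -> tool x (perp. to closing) along the bar, at 105
go(.6266,.2883,.21,105)
for n in ('top','scene'):
    p,d,c=grab(n); print('jar',n,tops(cloud(p,d,c),(.481,-.274),.05,.045))
E
```

```text
t 7.5 tcp [ 0.485  -0.2775  0.2154] xang 79.4 tilt -0.9999 gw 1.00 gf 0 F [ 0.1 -0.7  0.8] j6 64
  dx,dy,dz,yaw = [1.941 0.118 0.009] -0.142  rows>= 14.0
jar top (737, 'z 0.6605', 'rect c', array([ 474.8, -242.6]), array([64.9, 25.6]), 7.4)
jar scene (294, 'z 0.5459', 'rect c', array([ 507.4, -267.9]), array([35.2, 87.1]), 13.4)
```

Emit:
{"op": "play_rows", "data": {
  "steps": [
    [1,0.06,0,0,-1],
    [1,0.06,0,0,-1],
    [1,0.06,0,0,-1],
    [1,0.06,0,0,-1],
    [1,0.06,0,0,-1],
    [1,0.06,0,0,-1],
    [1,0.06,0,0,-1],
    [1,0.06,0,0,-1]
  ]
}}

```text
t: 8.3
tcp_pos: [0.5536, 0.0219, 0.2054]
orientation: [[0.178, 0.984, -0.003], [0.984, -0.178, 0.003], [0.002, -0.004, -1.0]]
force: [-0.4, 0.3, -0.5]
grip_width: 1.0
grip_force: 0.0
```

Emit:
{"op": "play_rows", "data": {
  "steps": [
    [0.7,0.05,0,-0.142,-1],
    [0.7,0.05,0,-0.142,-1],
    [0.7,0.05,0,-0.142,-1],
    [0.7,0.05,0,-0.142,-1],
    [0.7,0.05,0,-0.142,-1],
    [0.7,0.05,0,-0.142,-1],
    [0.7,0.05,0,-0.142,-1],
    [0.7,0.05,0,-0.142,-1]
  ]
}}

```text
t: 8.97
tcp_pos: [0.6063, 0.2196, 0.2058]
orientation: [[-0.259, 0.966, -0.004], [0.966, 0.259, -0.002], [-0.001, -0.004, -1.0]]
force: [-0.1, -1.1, 0.0]
grip_width: 0.995
grip_force: 0.0
```

```bash
python3 - <<'E'
from h import *
go(.6266,.2883,.21,105)
p,d,c=grab('wrist','w2'); W=cloud(p,d,c)
print('lid',tops(W,(.6266,.2883),.038,.035))
m=np.isfinite(W).all(2)&(W[...,2]<.09); W[~m]=np.nan
print('lid',tops(W,(.6266,.2883),.038,.035))
for n in ('top','scene'):
    p,d,c=grab(n); W=cloud(p,d,c); W[W[...,2]>.12]=np.nan; print('jar',n,tops(W,(.481,-.274),.05,.045))
E
```

```text
t 9.0 tcp [0.6063 0.2196 0.2058] xang 105.0 tilt -1.0000 gw 0.99 gf 0 F [-0.1 -1.1  0. ] j6 89
  dx,dy,dz,yaw = [ 0.204  0.124 -0.015] -0.0  rows>= 1.7
lid (603, 'z 0.0468', 'rect c', array([625.1, 289.5]), array([12.3, 45.6]), 14.1)
lid (603, 'z 0.0468', 'rect c', array([625.1, 289.5]), array([12.3, 45.6]), 14.1)
jar top (147, 'z 0.0862', 'rect c', array([ 482.8, -272.9]), array([57.1, 57. ]), 87.4)
jar scene (133, 'z 0.0843', 'rect c', array([ 485. , -274.7]), array([58. , 55.7]), 5.3)
```

View pics/w2.png

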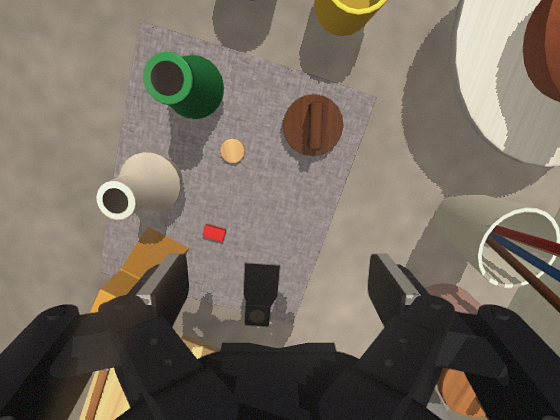

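Lid at (313,123), upright, with its handle bar clear. The green vase is at (170,77), well away. Approach.

Emit:
{"op": "play_rows", "data": {
  "steps": [
    [0.207,0.122,0,0.005,0],
    [0.207,0.122,0,0.005,0],
    [0.207,0.122,0,0.005,0],
    [0.207,0.122,0.2,0.005,0],
    [0.207,0.122,0.35,0.005,0],
    [0.207,0.122,0.45,0.005,0],
    [0.207,0.122,0.45,0.005,0],
    [0.207,0.122,0.45,0.005,0]
  ]
}}

```text
t: 9.78
tcp_pos: [0.6228, 0.2868, 0.0684]
orientation: [[-0.242, 0.97, -0.009], [0.97, 0.242, -0.004], [-0.001, -0.01, -1.0]]
force: [-0.6, -0.7, 0.2]
grip_width: 0.501
grip_force: 0.0
```

```bash
python3 - <<'E'
from h import *
go(.6255,.289,.025,104.1)
E
```

```text
t 9.8 tcp [0.6228 0.2868 0.0684] xang 104.0 tilt -0.9999 gw 0.50 gf 0 F [-0.6 -0.7  0.2] j6 95
  dx,dy,dz,yaw = [0.005 0.012 0.145] -0.001  rows>= 1.0
```

Emit:
{"op": "play_rows", "data": {
  "steps": [
    [0.005,0.008,0.07,0,0],
    [0.005,0.008,0.12,0,0],
    [0.005,0.008,0.14,0,0],
    [0.005,0.008,0.14,0,0.5],
    [0.005,0.008,0.14,0,0.8],
    [0.005,0.008,0.14,0,1],
    [0.005,0.008,0.14,0,1],
    [0.005,0.008,0.14,0,1]
  ],
  "grip_force": 40
}}

```text
t: 10.45
tcp_pos: [0.6306, 0.2922, 0.0335]
orientation: [[-0.243, 0.97, 0.004], [0.97, 0.243, 0.001], [-0.0, 0.004, -1.0]]
force: [-0.5, -0.9, 5.5]
grip_width: 0.127
grip_force: 41.6
```

Emit:
{"op": "play_rows", "data": {
  "steps": [
    [0,0,-0.05,0,1],
    [0,0,-0.15,0,1],
    [0,0,-0.28,0,1],
    [0,0,-0.42,0,1],
    [0,0,-0.55,0,1],
    [0,0,-0.55,0,1],
    [0,0,-0.55,0,1]
  ]
}}

```text
t: 11.03
tcp_pos: [0.6313, 0.2928, 0.2008]
orientation: [[-0.244, 0.97, 0.008], [0.97, 0.244, 0.003], [0.001, 0.009, -1.0]]
force: [0.1, 0.1, -1.8]
grip_width: 0.128
grip_force: 40.8
```

```bash
python3 - <<'E'
from h import *
go(.4838,-.2738,.19,79.5)
p,d,c=grab('wrist','w3')
E
```

```text
t 11.0 tcp [0.6313 0.2928 0.2008] xang 104.1 tilt -1.0000 gw 0.13 gf 41 F [ 0.1  0.1 -1.8] j6 95
  dx,dy,dz,yaw = [-1.712 -0.937  0.026] 0.137  rows>= 14.0
```

View pics/w3.png

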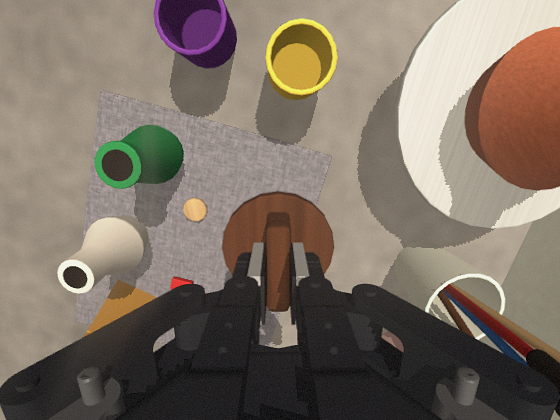

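The lid is held by its bar (278,250), and its disc is level under the fingers. I'll measure the lid's offset in the tool frame from depth, and check the noise in the state reading.

```bash
cat >> h.py <<'E'
def circ(q):
    A=np.c_[2*q,np.ones(len(q))]; s=np.linalg.lstsq(A,(q**2).sum(1),rcond=None)[0]; return s[:2],np.sqrt(s[2]+s[:2]@s[:2])
E
python3 - <<'E'
from h import *
for i in range(3):
    s=monitor.state(); p,d,c=grab('wrist'); W=cloud(p,d,c)
    print(s['t'],s['tcp_pos'].round(4),'cam',(-c['R'].T@c['t']).round(4))
    L=(W-s['tcp_pos'])@s['orientation']
    h=cv2.cvtColor(p,cv2.COLOR_RGB2HSV)
    z=L[...,2]; roi=np.zeros(z.shape,bool); roi[180:320,210:345]=1
    g=roi&(np.abs(L[...,0])<.05)&(np.abs(L[...,1])<.05)
    if i==0: print(np.histogram(z[g],np.arange(-.04,.05,.004)))
    zd=np.median(z[195:235,235:255]); m=(roi&(np.abs(z-zd)<.004)).astype(np.uint8)
    n,l,st,_=cv2.connectedComponentsWithStats(m); b=l[220,240]
    # outer edge: first pixel from the top in every column, and outermost in every row
    l=(l==b)
    E=[(np.argmax(l[:,u]),u) for u in range(228,330) if l[:,u].any()]+[(v,np.argmax(l[v])) for v in range(210,275)]+[(v,559-np.argmax(l[v,::-1])) for v in range(210,275)]
    E=np.array(E); q=L[E[:,0],E[:,1]][:,:2]
    for k in range(5):
        cc,r=circ(q); e=np.abs(np.linalg.norm(q-cc,axis=1)-r); q=q[e<max(.0015,2*np.median(e))]
    print('disc z %.4f'%zd,'centre tool',cc.round(4),'r %.4f'%r,len(q))
E
```

```text
11.0833 [0.6294 0.2922 0.1976] cam [0.6124 0.3587 0.3408]
(array([ 571,  227,  242,  334,  243,  251,  916, 1496,  146,   39,   50,
         54,   51, 2241, 2368,   79,    0,    0,    0,    0,    0,    0]), array([-4.00000000e-02, -3.60000000e-02, -3.20000000e-02, -2.80000000e-02,
       -2.40000000e-02, -2.00000000e-02, -1.60000000e-02, -1.20000000e-02,
       -8.00000000e-03, -4.00000000e-03, -3.46944695e-17,  4.00000000e-03,
        8.00000000e-03,  1.20000000e-02,  1.60000000e-02,  2.00000000e-02,
        2.40000000e-02,  2.80000000e-02,  3.20000000e-02,  3.60000000e-02,
        4.00000000e-02,  4.40000000e-02,  4.80000000e-02]))
 ** On entry to DLASCL parameter number  4 had an illegal value
 ** On entry to DLASCL parameter number  4 had an illegal valueTraceback (most recent call last):
  File "<stdin>", line 17, in <module>
  File "h.py", line 35, in circ
    A=np.c_[2*q,np.ones(len(q))]; s=np.linalg.lstsq(A,(q**2).sum(1),rcond=None)[0]; return s[:2],np.sqrt(s[2]+s[:2]@s[:2])
                                    ~~~~~~~~~~~~~~~^^^^^^^^^^^^^^^^^^^^^^^^^^^^
    x, resids, rank, s = _umath_linalg.lstsq(a, b, rcond,
                         ~~~~~~~~~~~~~~~~~~~^^^^^^^^^^^^^
                                             signature=signature)
                                             ^^^^^^^^^^^^^^^^^^^^
    raise LinAlgError("SVD did not converge in Linear Least Squares")
numpy.linalg.LinAlgError: SVD did not converge in Linear Least Squares
```

```bash
cat > lid.py <<'E'
from h import *
for i in range(3):
    s=monitor.state(); p,d,c=grab('wrist'); W=cloud(p,d,c)
    L=(W-s['tcp_pos'])@s['orientation']; z=L[...,2]
    l=(z>.009)&(z<.026)&(np.abs(L[...,0])<.05)&(np.abs(L[...,1])<.045); n,lab,st,_=cv2.connectedComponentsWithStats(l.astype(np.uint8)); l=lab==1+np.argmax(st[1:,4])
    E=[(np.argmax(l[:,u]),u) for u in range(560) if l[:,u].any()]; V=[v for v in range(420) if l[v].any()]
    V=[v for v in V if v<270]; E+=[(v,np.argmax(l[v])) for v in V]+[(v,559-np.argmax(l[v,::-1])) for v in V]
    E=np.array(E); q=L[E[:,0],E[:,1]][:,:2]
    for k in range(6):
        cc,r=circ(q); e=np.abs(np.linalg.norm(q-cc,axis=1)-r); q=q[e<max(.0012,2*np.median(e))]
    print(s['t'],s['tcp_pos'].round(4),'disc z %.4f'%np.median(z[l]),'centre tool',cc.round(4),'world',(s['tcp_pos']+s['orientation'][:,:2]@cc)[:2].round(4),'r %.4f'%r,len(q))
E
python3 lid.py
```

```text
11.1333 [0.6282 0.2917 0.1954] disc z 0.0160 centre tool [-0.0012 -0.0001] world [0.6284 0.2905] r 0.0313 270
11.1833 [0.6275 0.2914 0.1941] disc z 0.0160 centre tool [-0.0012 -0.0001] world [0.6277 0.2902] r 0.0312 271
11.2333 [0.6272 0.2913 0.1935] disc z 0.0160 centre tool [-0.0012 -0.0001] world [0.6274 0.2901] r 0.0313 271
```

```bash
python3 - <<'E'
from h import *
go(.484,-.2726,.18,79.5)
E
```

```text
t 11.3 tcp [0.6272 0.2913 0.1933] xang 104.1 tilt -1.0000 gw 0.13 gf 41 F [-0.6  0.3 -0.5] j6 95
  dx,dy,dz,yaw = [-1.707 -0.92   0.049] 0.137  rows>= 14.0
```

Emit:
{"op": "play_rows", "data": {
  "steps": [
    [-0.95,-0.5,0,0.137,1],
    [-0.95,-0.5,0,0.137,1],
    [-0.95,-0.5,0,0.137,1],
    [-0.95,-0.5,0,0.137,1],
    [-0.95,-0.5,0,0.137,1],
    [-0.95,-0.5,0,0.137,1],
    [-0.95,-0.5,0,0.137,1],
    [-0.95,-0.5,0,0.137,1],
    [-0.95,-0.5,0,0.137,1]
  ]
}}

```text
t: 12.03
tcp_pos: [0.5501, -0.0258, 0.1942]
orientation: [[0.189, 0.982, -0.004], [0.982, -0.189, -0.002], [-0.003, -0.004, -1.0]]
force: [0.2, 0.5, -1.0]
grip_width: 0.125
grip_force: 40.8
```

```bash
python3 - <<'E'
from h import *
go(.484,-.2726,.17,79.5)
E
```

```text
t 12.0 tcp [ 0.5501 -0.0258  0.1942] xang 79.1 tilt -1.0000 gw 0.13 gf 41 F [ 0.2  0.5 -1. ] j6 92
  dx,dy,dz,yaw = [-0.849 -0.06   0.083] -0.002  rows>= 6.2
```

Emit:
{"op": "play_rows", "data": {
  "steps": [
    [-0.849,-0.06,0.0,0,1],
    [-0.849,-0.06,0.0,0,1],
    [-0.849,-0.06,0.0,0,1],
    [-0.849,-0.06,0.0,0,1],
    [-0.849,-0.06,0.0,0,1],
    [-0.849,-0.06,0.05,0,1],
    [-0.849,-0.06,0.08,0,1],
    [-0.849,-0.06,0.08,0,1],
    [-0.849,-0.06,0.08,0,1],
    [-0.849,-0.06,0.08,0,1]
  ]
}}

```text
t: 12.87
tcp_pos: [0.4881, -0.2667, 0.1712]
orientation: [[0.182, 0.983, -0.001], [0.983, -0.182, 0.002], [0.001, -0.002, -1.0]]
force: [0.4, 1.0, -1.3]
grip_width: 0.125
grip_force: 40.8
```

```bash
python3 - <<'E'
from h import *
grab('wrist');p,d,c=grab('wrist','w4')
W=cloud(p,d,c)
go(.484,-.2726,.117,79.5)
q=W.reshape(-1,3);q=q[np.isfinite(q).all(1)];q=q[(np.abs(q[:,0]-.484)<.05)&(np.abs(q[:,1]+.273)<.06)]
print(np.histogram(q[:,2],np.arange(0,.2,.01))[0])
E
```

```text
t 13.0 tcp [ 0.4888 -0.2668  0.1722] xang 79.6 tilt -1.0000 gw 0.13 gf 41 F [ 0.1 -0.1 -1. ] j6 65
  dx,dy,dz,yaw = [-0.022 -0.012  0.184] 0.0  rows>= 1.3
[2063 3137  145   94   98  115  120  137  391    0    0    0    0    0
   16 4669  137  222 2541]
```

View pics/w4.png

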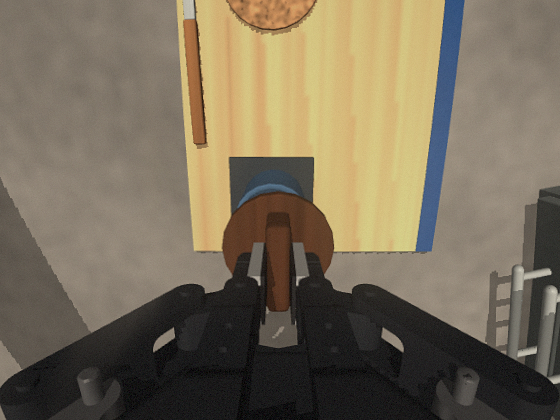

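The jar's far rim shows past the lid, at about (272,185), on the slate (229–314,157). Next: fit its centre with a known radius and set the correction.

```bash
python3 - <<'E'
from h import *
from scipy.optimize import least_squares
s=monitor.state();p,d,c=grab('wrist');W=cloud(p,d,c)
m=(W[...,2]>.0805)&(W[...,2]<.087)&(np.abs(W[...,0]-.484)<.05)&(np.abs(W[...,1]+.273)<.06)
q=W[m][:,:2]; print(len(q),q.min(0),q.max(0))
# outer edge: in angular bins the farthest point
c0=np.array([.4838,-.2738]); a=np.arctan2(*(q-c0).T[::-1]); b=(a/np.radians(4)).astype(int)
E=np.array([q[b==k][np.argmax(np.linalg.norm(q[b==k]-c0,axis=1))] for k in np.unique(b)])
f=least_squares(lambda x:np.linalg.norm(E-x,axis=1)-.0295,c0,loss='soft_l1',f_scale=.001); print(len(E),f.x.round(4),np.abs(f.fun).max())
hsv=cv2.cvtColor(p,cv2.COLOR_RGB2HSV)
j=f.x; t=j+.0012*s['orientation'][:2,0]; go(*t,.117,79.5)
E
```

```text
397 [ 0.45543921 -0.26157464] [ 0.50802914 -0.24466084]
33 [ 0.4824 -0.2742] 0.00037006013238811974
t 13.0 tcp [ 0.4889 -0.2669  0.1724] xang 79.6 tilt -1.0000 gw 0.12 gf 41 F [-0.1  0.8 -0.7] j6 65
  dx,dy,dz,yaw = [-0.024 -0.017  0.185] 0.0  rows>= 1.3
```

Emit:
{"op": "play_rows", "data": {
  "steps": [
    [-0.024,-0.017,0.06,0,1],
    [-0.024,-0.017,0.11,0,1],
    [-0.024,-0.017,0.12,0,1],
    [-0.024,-0.017,0.12,0,1],
    [-0.024,-0.017,0.12,0,1]
  ]
}}

```text
t: 13.43
tcp_pos: [0.4824, -0.2739, 0.1365]
orientation: [[0.182, 0.983, 0.001], [0.983, -0.182, -0.0], [-0.0, 0.001, -1.0]]
force: [0.2, 0.1, -0.9]
grip_width: 0.126
grip_force: 40.8
```

```bash
python3 - <<'E'
from h import *
grab('wrist');go(.4826,-.273,.112,79.5)
E
```

```text
t 13.5 tcp [ 0.4828 -0.2743  0.137 ] xang 79.5 tilt -1.0000 gw 0.13 gf 41 F [-0.4 -0.6 -0.9] j6 64
  dx,dy,dz,yaw = [ 0.004 -0.001  0.083] -0.0  rows>= 0.6
```

Emit:
{"op": "play_rows", "data": {
  "steps": [
    [0.003,0,0.03,0,1],
    [0.003,0,0.05,0,1],
    [0.003,0,0.07,0,1],
    [0.003,0,0.083,0,1],
    [0.003,0,0.09,0,1],
    [0.003,0,0.096,0,1],
    [0.003,0,0.1,0,1],
    [0.003,0,0.1,0,1]
  ]
}}

```text
t: 14.15
tcp_pos: [0.4821, -0.2735, 0.1086]
orientation: [[0.184, 0.983, 0.0], [0.983, -0.184, -0.0], [-0.0, 0.0, -1.0]]
force: [-4.5, 3.5, 16.0]
grip_width: 0.124
grip_force: 42.8
```

The lid is seated: contact at TCP z 0.1086 against 0.108 expected. Release and go to the black vase.

Emit:
{"op": "play_rows", "data": {
  "steps": [
    [0,0,-0.005,0,0.5],
    [0,0,-0.005,0,0],
    [0,0,-0.005,0,0],
    [0,0,-0.005,0,0],
    [0,0,-0.08,0,0],
    [0,0,-0.2,0,0],
    [0,0,-0.35,0,0],
    [0,0,-0.35,0,0],
    [0.45,0,-0.35,0,0],
    [0.9,0.05,-0.35,-0.04,0],
    [0.9,0.1,-0.35,-0.08,0],
    [0.9,0.2,-0.35,-0.11,0],
    [0.9,0.2,-0.35,-0.11,0],
    [0.9,0.2,-0.35,-0.11,0],
    [0.9,0.2,-0.35,-0.11,0],
    [0.9,0.2,-0.35,-0.11,0]
  ]
}}

```text
t: 15.48
tcp_pos: [0.593, -0.0145, 0.2104]
orientation: [[-0.166, 0.986, 0.002], [0.986, 0.166, 0.002], [0.002, 0.002, -1.0]]
force: [0.1, 0.5, 0.4]
grip_width: 0.504
grip_force: 0.0
```

```bash
python3 - <<'E'
from h import *
p,d,c=grab('wrist','w5'); W=cloud(p,d,c); W[W[...,2]>.15]=np.nan
print('black',tops(W,(.619,.091),.06,.03)); print('white',tops(W,(.4755,.1888),.08,.03)); print('ochre',tops(W,(.488,.0896),.08,.035))
for n in ('top','scene'):
    p,d,c=grab(n,'chk_'+n); W=cloud(p,d,c); W[W[...,2]>.16]=np.nan
    for z in ((.05,.6),): print('lid',n,tops(W,(.4824,-.2742),.1,.04))
    q=W.reshape(-1,3); q=q[(np.hypot(q[:,0]-.4824,q[:,1]+.2742)<.04)&(q[:,2]>.075)]; print(np.histogram(q[:,2],np.arange(.075,.13,.005)))
    a=q[np.abs(q[:,2]-.092)<.004]; r=cv2.minEnclosingCircle((a[:,:2]*1000).astype(np.float32)); print('disc',r)
go(.6188,.0912,.1,99.5)
E
```

```text
black (977, 'z 0.0801', 'rect c', array([618.2,  91.5]), array([26.2, 26.2]), 10.9)Traceback (most recent call last):
  File "<stdin>", line 3, in <module>
  File "h.py", line 31, in tops
    q=q[(np.hypot(*(q[:,:2]-ctr).T)<rad)&(q[:,2]>zmin)]; zt=np.percentile(q[:,2],97); t=q[q[:,2]>zt-.006]
                                                            ~~~~~~~~~~~~~^^^^^^^^^^^
    return _quantile_unchecked(
        a, q, axis, out, overwrite_input, method, keepdims, weights)
    return _ureduce(a,
                    func=_quantile_ureduce_func,
    ...<5 lines>...
                    overwrite_input=overwrite_input,
                    method=method)
    r = func(a, **kwargs)
    result = _quantile(arr,
                       quantiles=q,
    ...<2 lines>...
                       out=out,
                       weights=wgt)
    slices_having_nans = np.isnan(arr[-1, ...])
                                  ~~~^^^^^^^^^
IndexError: index -1 is out of bounds for axis 0 with size 0
```

```bash
python3 - <<'E'
from h import *
for n in ('top','scene'):
    p,d,c=grab(n); W=cloud(p,d,c); 
    q=W.reshape(-1,3); q=q[np.isfinite(q).all(1)]; q=q[(np.hypot(q[:,0]-.4824,q[:,1]+.2742)<.045)&(q[:,2]>.07)&(q[:,2]<.14)]; print(np.histogram(q[:,2],np.arange(.075,.135,.005))[0])
    a=q[np.abs(q[:,2]-.092)<.004]; print('disc',cv2.minEnclosingCircle((a[:,:2]*1000).astype(np.float32)))
go(.6185,.0915,.1,100)
E
```

```text
[  7   5  96 360  17   1   3   4  79  31   0   0]
disc ((482.1140441894531, -273.6131286621094), 32.021541595458984)
[ 34  20  66 189  17  17  13  28  54  15   0   0]
disc ((485.2633056640625, -273.9388122558594), 32.299068450927734)
t 15.6 tcp [ 0.5902 -0.019   0.2102] xang 99.3 tilt -1.0000 gw 0.50 gf 0 F [ 0.3 -0.7 -1.7] j6 73
  dx,dy,dz,yaw = [0.348 0.153 0.367] -0.004  rows>= 3.8
```

Emit:
{"op": "play_rows", "data": {
  "steps": [
    [0.348,0.153,0,-0.004,-0.3],
    [0.348,0.153,0,-0.004,-0.3],
    [0.348,0.153,0,-0.004,-0.3],
    [0.348,0.153,0.1,-0.004,-0.3],
    [0.348,0.153,0.2,-0.004,-0.3],
    [0.348,0.153,0.3,-0.004,-0.3],
    [0.348,0.153,0.3,-0.004,-0.3],
    [0.348,0.153,0.3,-0.004,-0.3]
  ]
}}

```text
t: 16.3
tcp_pos: [0.6168, 0.0898, 0.1191]
orientation: [[-0.171, 0.985, -0.005], [0.985, 0.171, -0.0], [0.001, -0.005, -1.0]]
force: [0.7, -0.6, 0.0]
grip_width: 0.651
grip_force: 0.0
```

```bash
python3 - <<'E'
from h import *
go(.6185,.0915,.045,100)
E
```

```text
t 16.3 tcp [0.6168 0.0898 0.1191] xang 99.8 tilt -1.0000 gw 0.65 gf 0 F [ 0.7 -0.6  0. ] j6 83
  dx,dy,dz,yaw = [0.004 0.008 0.247] -0.001  rows>= 1.8
```

Emit:
{"op": "play_rows", "data": {
  "steps": [
    [0.004,0.006,0.1,0,-0.3],
    [0.004,0.006,0.2,0,-0.3],
    [0.004,0.006,0.245,0,-0.3],
    [0.004,0.006,0.245,0,-0.3],
    [0.004,0.006,0.245,0,0.3],
    [0.004,0.006,0.245,0,1],
    [0.004,0.006,0.245,0,1],
    [0.004,0.006,0.245,0,1],
    [0.004,0.006,0.245,0,1]
  ],
  "grip_force": 40
}}

```text
t: 17.05
tcp_pos: [0.623, 0.0926, 0.0503]
orientation: [[-0.172, 0.985, 0.005], [0.985, 0.172, -0.001], [-0.001, 0.005, -1.0]]
force: [-0.4, -1.1, 6.9]
grip_width: 0.294
grip_force: 44.3
```

Emit:
{"op": "play_rows", "data": {
  "steps": [
    [0,0,-0.06,0,1],
    [0,0,-0.18,0,1],
    [0,0,-0.3,0,1],
    [0,0,-0.4,0,1],
    [0,0,-0.4,0,1],
    [0,0,-0.4,0,1],
    [0,0,-0.4,0,1]
  ]
}}

```text
t: 17.63
tcp_pos: [0.6203, 0.0929, 0.1673]
orientation: [[-0.173, 0.985, -0.0], [0.985, 0.173, 0.0], [0.0, -0.0, -1.0]]
force: [0.0, -1.0, -2.1]
grip_width: 0.292
grip_force: 43.4
```

```bash
python3 - <<'E'
from h import *
grab('wrist');grab('wrist','w6');go(.5877,-.1922,.12,79.5)
E
```

```text
t 17.7 tcp [0.6191 0.0928 0.1655] xang 99.9 tilt -1.0000 gw 0.29 gf 43 F [-1.1  0.3 -2.7] j6 83
  dx,dy,dz,yaw = [-0.918 -0.267  0.152] 0.114  rows>= 7.0
```

Emit:
{"op": "play_rows", "data": {
  "steps": [
    [-0.918,-0.267,0,0.114,1],
    [-0.918,-0.267,0,0.114,1],
    [-0.918,-0.267,0,0.114,1],
    [-0.918,-0.267,0,0.114,1],
    [-0.918,-0.267,0,0.114,1],
    [-0.918,-0.267,0,0.114,1],
    [-0.918,-0.267,0,0.114,1],
    [-0.918,-0.267,0,0.114,1],
    [-0.918,-0.267,0.12,0.114,1],
    [-0.918,-0.267,0.24,0.114,1],
    [-0.918,-0.267,0.32,0.114,1],
    [-0.918,-0.267,0.32,0.114,1],
    [-0.918,-0.267,0.32,0.114,1]
  ]
}}

```text
t: 18.82
tcp_pos: [0.5866, -0.1908, 0.0684]
orientation: [[0.183, 0.983, -0.006], [0.983, -0.183, 0.003], [0.002, -0.007, -1.0]]
force: [-0.2, -0.4, -1.0]
grip_width: 0.296
grip_force: 43.1
```

```bash
python3 - <<'E'
from h import *
go(.5877,-.1922,.054,79.5)
E
```

```text
t 18.8 tcp [ 0.5866 -0.1908  0.0684] xang 79.4 tilt -1.0000 gw 0.30 gf 43 F [-0.2 -0.4 -1. ] j6 77
  dx,dy,dz,yaw = [-0.004  0.005  0.048] -0.0  rows>= 0.3
```

Emit:
{"op": "play_rows", "data": {
  "steps": [
    [-0.004,0.004,0.015,0,1],
    [-0.004,0.004,0.028,0,1],
    [-0.004,0.004,0.036,0,1],
    [-0.004,0.004,0.042,0,1],
    [-0.004,0.004,0.046,0,1],
    [-0.004,0.004,0.049,0,1],
    [-0.004,0.004,0.049,0,1]
  ]
}}

```text
t: 19.4
tcp_pos: [0.5903, -0.1936, 0.0568]
orientation: [[0.183, 0.983, 0.0], [0.983, -0.183, -0.0], [-0.0, 0.0, -1.0]]
force: [0.7, -0.6, -1.8]
grip_width: 0.295
grip_force: 43.2
```

Emit:
{"op": "play_rows", "data": {
  "steps": [
    [0,0,0.003,0,1],
    [0,0,0.007,0,1],
    [0,0,0.011,0,1],
    [0,0,0.015,0,1],
    [0,0,0.015,0,1]
  ]
}}

```text
t: 19.82
tcp_pos: [0.5906, -0.1938, 0.0563]
orientation: [[0.183, 0.983, 0.001], [0.983, -0.183, -0.001], [-0.0, 0.001, -1.0]]
force: [-6.9, 3.6, 19.4]
grip_width: 0.296
grip_force: 46.0
```

Emit:
{"op": "play_rows", "data": {
  "steps": [
    [0,0,0.003,0,0.3],
    [0,0,0.003,0,-0.3],
    [0,0,0.003,0,-0.3],
    [0,0,0.003,0,-0.3],
    [0,0,-0.08,0,-0.3],
    [0,0,-0.2,0,-0.3],
    [0,0,-0.35,0,-0.3],
    [0,0,-0.5,0,-0.3],
    [0,0,-0.55,0,-0.3],
    [0.3,-0.25,-0.55,0,-0.3],
    [0.5,-0.5,-0.55,0.025,-0.3],
    [0.5,-0.5,-0.55,0.025,-0.3],
    [0.5,-0.5,-0.55,0.025,-0.3],
    [0.5,-0.5,-0.55,0.025,-0.3],
    [0.5,-0.5,-0.55,0.025,-0.3]
  ]
}}

```text
t: 21.07
tcp_pos: [0.4648, -0.0143, 0.2161]
orientation: [[0.256, 0.967, -0.006], [0.967, -0.256, 0.003], [0.001, -0.006, -1.0]]
force: [-0.7, -0.6, 0.2]
grip_width: 0.648
grip_force: 0.0
```

```bash
python3 - <<'E'
from h import *
grab('wrist');p,d,c=grab('wrist','w7'); W=cloud(p,d,c); W[W[...,2]>.15]=np.nan
print('ochre',tops(W,(.488,.0896),.08,.035)); print('white',tops(W,(.4755,.1888),.08,.03))
for n in ('top','scene'):
    p,d,c=grab(n); W=cloud(p,d,c); W[W[...,2]>.11]=np.nan
    try: print('black',n,tops(W,(.589,-.192),.06,.03))
    except Exception as e: print(n,'hidden')
go(.488,.0897,.2,75)
E
```

```text
ochre (2319, 'z 0.1230', 'rect c', array([487.3,  90.2]), array([34.3, 33.8]), 74.6)Traceback (most recent call last):
  File "<stdin>", line 3, in <module>
  File "h.py", line 31, in tops
    q=q[(np.hypot(*(q[:,:2]-ctr).T)<rad)&(q[:,2]>zmin)]; zt=np.percentile(q[:,2],97); t=q[q[:,2]>zt-.006]
                                                            ~~~~~~~~~~~~~^^^^^^^^^^^
    return _quantile_unchecked(
        a, q, axis, out, overwrite_input, method, keepdims, weights)
    return _ureduce(a,
                    func=_quantile_ureduce_func,
    ...<5 lines>...
                    overwrite_input=overwrite_input,
                    method=method)
    r = func(a, **kwargs)
    result = _quantile(arr,
                       quantiles=q,
    ...<2 lines>...
                       out=out,
                       weights=wgt)
    slices_having_nans = np.isnan(arr[-1, ...])
                                  ~~~^^^^^^^^^
IndexError: index -1 is out of bounds for axis 0 with size 0
```

View pics/w7.png

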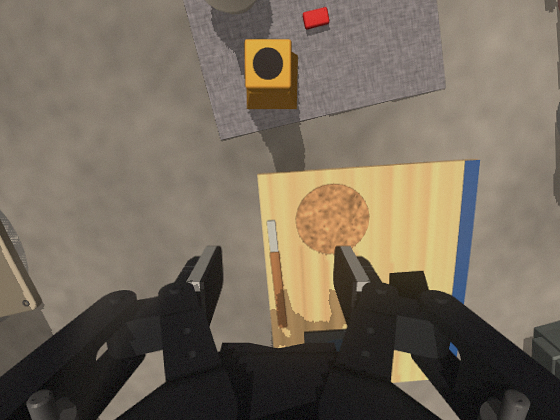

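The ochre vase (268,63) stands square to the fingers. The coaster (332,218) is clear and the black vase (408,280) stands on the board.

```bash
python3 - <<'E'
from h import *
for n in ('top','scene'):
    p,d,c=grab(n); W=cloud(p,d,c); W[W[...,2]>.11]=np.nan
    try: print('black',n,tops(W,(.589,-.192),.06,.03))
    except Exception as e: print(n,'hidden')
p,d,c=grab('wrist'); W=cloud(p,d,c); h=cv2.cvtColor(p,cv2.COLOR_RGB2HSV)
m=(np.abs(W[...,2]-.0142)<.0022)&(np.hypot(W[...,0]-.5175,W[...,1]+.0775)<.06); r=cv2.minEnclosingCircle((W[m][:,:2]*1000).astype(np.float32)); print('coaster',m.sum(),r,np.median(W[m],0))
go(.4875,.09,.16,75)
E
```

```text
black top (123, 'z 0.0861', 'rect c', array([ 591.3, -191.9]), array([24.3, 25.8]), 80.1)
black scene (91, 'z 0.0857', 'rect c', array([ 592.9, -194.2]), array([25.8, 26.6]), 85.1)
coaster 3946 ((517.1690063476562, -77.42015075683594), 44.08269500732422) [ 0.51689275 -0.07548614  0.0144827 ]
t 21.3 tcp [ 0.4716 -0.0195  0.2174] xang 74.9 tilt -1.0000 gw 0.65 gf 0 F [ 0.8 -0.4  0.5] j6 95
  dx,dy,dz,yaw = [ 0.366 -0.044  0.191] -0.001  rows>= 3.0
```

Emit:
{"op": "play_rows", "data": {
  "steps": [
    [0.366,-0.044,0,0,-0.3],
    [0.366,-0.044,0,0,-0.3],
    [0.366,-0.044,0,0,-0.3],
    [0.366,-0.044,0.0,0,-0.3],
    [0.366,-0.044,0.1,0,-0.3],
    [0.366,-0.044,0.19,0,-0.3],
    [0.366,-0.044,0.19,0,-0.3],
    [0.366,-0.044,0.19,0,-0.3]
  ]
}}

```text
t: 21.98
tcp_pos: [0.4854, 0.0896, 0.1588]
orientation: [[0.262, 0.965, -0.004], [0.965, -0.262, -0.001], [-0.002, -0.004, -1.0]]
force: [-0.3, -0.1, 1.0]
grip_width: 0.65
grip_force: 0.0
```

```bash
python3 - <<'E'
from h import *
go(.4875,.09,.083,75)
E
```

```text
t 22.0 tcp [0.4854 0.0896 0.1588] xang 74.8 tilt -1.0000 gw 0.65 gf 0 F [-0.3 -0.1  1. ] j6 108
  dx,dy,dz,yaw = [0.003 0.007 0.253] -0.001  rows>= 1.8
```

Emit:
{"op": "play_rows", "data": {
  "steps": [
    [0.003,0.005,0.1,0,-0.3],
    [0.003,0.005,0.2,0,-0.3],
    [0.003,0.005,0.25,0,-0.3],
    [0.003,0.005,0.25,0,-0.3],
    [0.003,0.005,0.25,0,0.3],
    [0.003,0.005,0.25,0,1],
    [0.003,0.005,0.25,0,1],
    [0.003,0.005,0.25,0,1],
    [0.003,0.005,0.25,0,1]
  ],
  "grip_force": 40
}}

```text
t: 22.73
tcp_pos: [0.4898, 0.0912, 0.0872]
orientation: [[0.26, 0.966, 0.004], [0.966, -0.26, -0.0], [0.001, 0.004, -1.0]]
force: [-0.4, -0.8, 5.4]
grip_width: 0.392
grip_force: 46.5
```

Emit:
{"op": "play_rows", "data": {
  "steps": [
    [0,0,-0.06,0,1],
    [0,0,-0.18,0,1],
    [0,0,-0.3,0,1],
    [0,0,-0.4,0,1],
    [0,0,-0.4,0,1],
    [0,0,-0.4,0,1],
    [0,0,-0.4,0,1]
  ]
}}

```text
t: 23.32
tcp_pos: [0.487, 0.0913, 0.2045]
orientation: [[0.26, 0.966, -0.001], [0.966, -0.26, -0.0], [-0.0, -0.001, -1.0]]
force: [0.0, -0.5, -1.9]
grip_width: 0.393
grip_force: 45.5
```

```bash
python3 - <<'E'
from h import *
grab('wrist');grab('wrist');go(.4993,-.1758,.12,79.5)
E
```

```text
t 23.4 tcp [0.486  0.0912 0.2031] xang 74.9 tilt -1.0000 gw 0.39 gf 45 F [ 0.1 -0.5 -2. ] j6 108
  dx,dy,dz,yaw = [-0.848  0.275  0.277] -0.025  rows>= 6.7
```

Emit:
{"op": "play_rows", "data": {
  "steps": [
    [-0.848,0.275,0,-0.025,1],
    [-0.848,0.275,0,-0.025,1],
    [-0.848,0.275,0,-0.025,1],
    [-0.848,0.275,0,-0.025,1],
    [-0.848,0.275,0,-0.025,1],
    [-0.848,0.275,0,-0.025,1],
    [-0.848,0.275,0,-0.025,1],
    [-0.848,0.275,0,-0.025,1],
    [-0.848,0.275,0.12,-0.025,1],
    [-0.848,0.275,0.24,-0.025,1],
    [-0.848,0.275,0.31,-0.025,1],
    [-0.848,0.275,0.31,-0.025,1],
    [-0.848,0.275,0.31,-0.025,1]
  ]
}}

```text
t: 24.5
tcp_pos: [0.4989, -0.1741, 0.1098]
orientation: [[0.183, 0.983, -0.006], [0.983, -0.183, 0.003], [0.002, -0.006, -1.0]]
force: [0.2, -0.1, -2.4]
grip_width: 0.388
grip_force: 45.1
```

```bash
python3 - <<'E'
from h import *
go(.4993,-.1758,.095,79.5)
E
```

```text
t 24.5 tcp [ 0.4989 -0.1741  0.1098] xang 79.5 tilt -1.0000 gw 0.39 gf 45 F [ 0.2 -0.1 -2.4] j6 74
  dx,dy,dz,yaw = [-0.006  0.003  0.049] -0.0  rows>= 0.4
```

Emit:
{"op": "play_rows", "data": {
  "steps": [
    [0,-0.006,0.015,0,1],
    [0,-0.006,0.028,0,1],
    [0,-0.006,0.036,0,1],
    [0,-0.006,0.042,0,1],
    [0,-0.006,0.046,0,1],
    [0,-0.006,0.05,0,1],
    [0,-0.006,0.055,0,1],
    [0,-0.006,0.06,0,1],
    [0,-0.006,0.06,0,1]
  ]
}}

```text
t: 25.25
tcp_pos: [0.4994, -0.1754, 0.0939]
orientation: [[0.184, 0.983, -0.0], [0.983, -0.184, 0.0], [0.0, -0.0, -1.0]]
force: [0.6, 1.1, -2.3]
grip_width: 0.391
grip_force: 45.1
```

Emit:
{"op": "play_rows", "data": {
  "steps": [
    [0,0,0.003,0,1],
    [0,0,0.007,0,1],
    [0,0,0.011,0,1],
    [0,0,0.014,0,1],
    [0,0,0.014,0,1]
  ]
}}

```text
t: 25.67
tcp_pos: [0.4998, -0.1754, 0.0933]
orientation: [[0.184, 0.983, 0.0], [0.983, -0.184, -0.0], [-0.0, 0.0, -1.0]]
force: [-7.8, 4.6, 19.1]
grip_width: 0.393
grip_force: 47.7
```

Emit:
{"op": "play_rows", "data": {
  "steps": [
    [0,0,0.002,0,0.3],
    [0,0,0.002,0,-0.25],
    [0,0,0.002,0,-0.25],
    [0,0,0.002,0,-0.25],
    [0,0,-0.08,0,-0.25],
    [0,0,-0.2,0,-0.25],
    [0,0,-0.35,0,-0.25],
    [0,0,-0.45,0,-0.25],
    [0,0,-0.45,0,-0.25],
    [0.4,-0.1,-0.45,0,-0.25],
    [0.85,-0.25,-0.45,-0.058,-0.25],
    [0.85,-0.25,-0.45,-0.058,-0.25],
    [0.85,-0.25,-0.45,-0.058,-0.25],
    [0.85,-0.25,-0.45,-0.058,-0.25],
    [0.85,-0.25,-0.45,-0.058,-0.25],
    [0.85,-0.25,-0.45,-0.058,-0.25]
  ]
}}

```text
t: 27.0
tcp_pos: [0.4715, 0.0929, 0.2245]
orientation: [[-0.001, 1.0, -0.001], [1.0, 0.001, 0.002], [0.002, -0.001, -1.0]]
force: [0.3, -1.1, 0.4]
grip_width: 0.623
grip_force: 0.0
```

```bash
python3 - <<'E'
from h import *
grab('wrist');p,d,c=grab('wrist','w8'); W=cloud(p,d,c); W[W[...,2]>.15]=np.nan
print('white',tops(W,(.4755,.1888),.08,.03))
for n in ('top','scene'):
    p,d,c=grab(n,'b_'+n); W=cloud(p,d,c); W[W[...,2]>.16]=np.nan
    for k,v in dict(black=(.592,-.193),ochre=(.4995,-.1755)).items():
        try: print(k,n,tops(W,v,.06,.03))
        except Exception as e: print(n,'hidden')
go(.4755,.1888,.16,90)
E
```

```text
white (1464, 'z 0.1101', 'rect c', array([474.6, 189. ]), array([33.1, 33.4]), 47.2)
black top (113, 'z 0.0873', 'rect c', array([ 591.5, -191.7]), array([23.9, 25.8]), 82.2)
ochre top (222, 'z 0.1297', 'rect c', array([ 499.4, -173.5]), array([33.6, 33.8]), 78.5)
black scene (101, 'z 0.0851', 'rect c', array([ 593.3, -193.7]), array([25.6, 30.5]), 81.3)
ochre scene (145, 'z 0.1277', 'rect c', array([ 500.5, -175.8]), array([34.4, 36.1]), 77.5)
t 27.2 tcp [0.4727 0.0889 0.2246] xang 89.9 tilt -1.0000 gw 0.62 gf 0 F [-0.1 -1.2  0.2] j6 93
  dx,dy,dz,yaw = [0.333 0.009 0.215] -0.0  rows>= 2.9
```

View pics/b_scene.png

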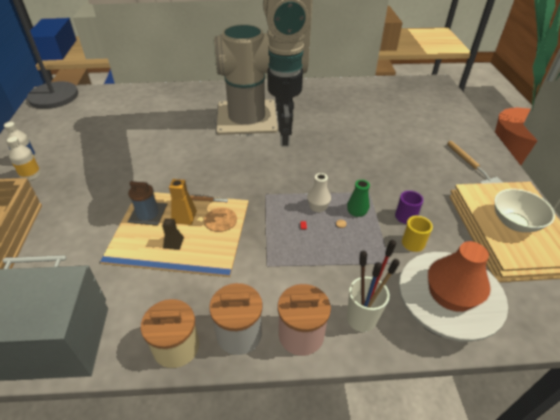

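The jar with lid (143,200), ochre (181,200) and black (172,234) all stand upright on the board. White (320,190) and green (359,197) remain. Now the white vase.

Emit:
{"op": "play_rows", "data": {
  "steps": [
    [0.333,0.008,0,0,-0.25],
    [0.333,0.008,0,0,-0.25],
    [0.333,0.008,0,0,-0.25],
    [0.333,0.008,0,0,-0.25],
    [0.333,0.008,0.1,0,-0.25],
    [0.333,0.008,0.21,0,-0.25],
    [0.333,0.008,0.21,0,-0.25],
    [0.333,0.008,0.21,0,-0.25]
  ]
}}

```text
t: 27.87
tcp_pos: [0.4736, 0.1866, 0.1603]
orientation: [[0.005, 1.0, -0.005], [1.0, -0.005, -0.002], [-0.002, -0.005, -1.0]]
force: [-0.6, 0.1, 0.4]
grip_width: 0.625
grip_force: 0.0
```

```bash
python3 - <<'E'
from h import *
go(.475,.189,.073,90)
E
```

```text
t 27.9 tcp [0.4736 0.1866 0.1603] xang 89.7 tilt -1.0000 gw 0.62 gf 0 F [-0.6  0.1  0.4] j6 105
  dx,dy,dz,yaw = [0.008 0.006 0.291] -0.002  rows>= 2.1
```

Emit:
{"op": "play_rows", "data": {
  "steps": [
    [0.006,0.003,0.1,0,-0.25],
    [0.006,0.003,0.2,0,-0.25],
    [0.006,0.003,0.29,0,-0.25],
    [0.006,0.003,0.29,0,-0.25],
    [0.006,0.003,0.29,0,0.3],
    [0.006,0.003,0.29,0,1],
    [0.006,0.003,0.29,0,1],
    [0.006,0.003,0.29,0,1],
    [0.006,0.003,0.29,0,1]
  ],
  "grip_force": 40
}}

```text
t: 28.62
tcp_pos: [0.478, 0.191, 0.077]
orientation: [[0.002, 1.0, 0.004], [1.0, -0.002, 0.001], [0.001, 0.004, -1.0]]
force: [-0.5, 0.4, 4.1]
grip_width: 0.387
grip_force: 41.3
```

Emit:
{"op": "play_rows", "data": {
  "steps": [
    [0,0,-0.06,0,1],
    [0,0,-0.18,0,1],
    [0,0,-0.3,0,1],
    [0,0,-0.4,0,1],
    [0,0,-0.4,0,1],
    [0,0,-0.4,0,1],
    [0,0,-0.4,0,1]
  ]
}}

```text
t: 29.2
tcp_pos: [0.4757, 0.1905, 0.1947]
orientation: [[0.002, 1.0, -0.001], [1.0, -0.002, -0.0], [-0.0, -0.001, -1.0]]
force: [-0.3, -0.1, -3.0]
grip_width: 0.381
grip_force: 41.0
```

```bash
python3 - <<'E'
from h import *
grab('wrist');grab('wrist');go(.5172,-.0774,.12,79.5)
E
```

```text
t 29.3 tcp [0.4746 0.1903 0.1932] xang 89.9 tilt -1.0000 gw 0.38 gf 41 F [-0.8 -0.5 -1.7] j6 105
  dx,dy,dz,yaw = [-0.892  0.145  0.244] 0.058  rows>= 6.7
```

Emit:
{"op": "play_rows", "data": {
  "steps": [
    [-0.892,0.145,0,0.058,1],
    [-0.892,0.145,0,0.058,1],
    [-0.892,0.145,0,0.058,1],
    [-0.892,0.145,0,0.058,1],
    [-0.892,0.145,0,0.058,1],
    [-0.892,0.145,0,0.058,1],
    [-0.892,0.145,0,0.058,1],
    [-0.892,0.145,0,0.058,1],
    [-0.892,0.145,0.12,0.058,1],
    [-0.892,0.145,0.24,0.058,1],
    [-0.892,0.145,0.3,0.058,1],
    [-0.892,0.145,0.3,0.058,1],
    [-0.892,0.145,0.3,0.058,1]
  ]
}}

```text
t: 30.38
tcp_pos: [0.5167, -0.0759, 0.1028]
orientation: [[0.183, 0.983, -0.006], [0.983, -0.183, 0.002], [0.001, -0.006, -1.0]]
force: [-0.0, 0.1, -0.8]
grip_width: 0.385
grip_force: 40.4
```

```bash
python3 - <<'E'
from h import *
go(.5172,-.0774,.088,79.5)
E
```

```text
t 30.4 tcp [ 0.5167 -0.0759  0.1028] xang 79.5 tilt -1.0000 gw 0.39 gf 40 F [-0.   0.1 -0.8] j6 85
  dx,dy,dz,yaw = [-0.005  0.003  0.049] -0.0  rows>= 0.4
```

Emit:
{"op": "play_rows", "data": {
  "steps": [
    [0,-0.005,0.015,0,1],
    [0,-0.005,0.025,0,1],
    [0,-0.005,0.033,0,1],
    [0,-0.005,0.038,0,1],
    [0,-0.005,0.043,0,1],
    [0,-0.005,0.047,0,1],
    [0,-0.005,0.05,0,1],
    [0,-0.005,0.05,0,1]
  ]
}}

```text
t: 31.05
tcp_pos: [0.5176, -0.0768, 0.09]
orientation: [[0.184, 0.983, -0.0], [0.983, -0.184, 0.0], [0.0, -0.0, -1.0]]
force: [-0.8, 0.3, -1.6]
grip_width: 0.382
grip_force: 40.5
```

Emit:
{"op": "play_rows", "data": {
  "steps": [
    [0,0,0.005,0,1],
    [0,0,0.009,0,1],
    [0,0,0.014,0,1],
    [0,0,0.018,0,1],
    [0,0,0.021,0,1],
    [0,0,0.021,0,1]
  ]
}}

```text
t: 31.55
tcp_pos: [0.5183, -0.0766, 0.088]
orientation: [[0.183, 0.983, 0.001], [0.983, -0.183, 0.0], [0.0, 0.001, -1.0]]
force: [-8.4, 4.0, 25.1]
grip_width: 0.38
grip_force: 44.0
```

Contact on the coaster. Release, rise and back away for the final check.

Emit:
{"op": "play_rows", "data": {
  "steps": [
    [0,0,0.006,0,0.3],
    [0,0,0.006,0,-0.25],
    [0,0,0.006,0,-0.25],
    [0,0,0.006,0,-0.25],
    [0,0,-0.08,0,-0.25],
    [0,0,-0.2,0,-0.25],
    [0,0,-0.35,0,-0.25],
    [0,0,-0.5,0,-0.25],
    [0,0,-0.5,0,-0.25],
    [0.2,-0.2,-0.5,0,-0.25],
    [0.4,-0.4,-0.5,0,-0.25],
    [0.4,-0.4,-0.5,0,-0.25],
    [0.4,-0.4,-0.5,0,-0.25],
    [0.4,-0.4,-0.5,0,-0.25],
    [0.4,-0.4,-0.5,0,-0.25]
  ]
}}

```text
t: 32.8
tcp_pos: [0.4201, 0.0647, 0.2331]
orientation: [[0.18, 0.984, -0.001], [0.984, -0.18, -0.0], [-0.0, -0.001, -1.0]]
force: [0.5, -0.0, 0.4]
grip_width: 0.625
grip_force: 0.0
```

```bash
python3 - <<'E'
from h import *
B=np.array([.5435,-.184]); a=np.radians(-10.5); x=np.array([np.cos(a),np.sin(a)]); y=np.array([-np.sin(a),np.cos(a)])
for n in ('top','scene'):
    p,d,c=grab(n,'f_'+n); W=cloud(p,d,c); W[W[...,2]>.16]=np.nan
    for k,v in dict(black=(.592,-.193),ochre=(.4995,-.1755),white=(.5172,-.0774),lid=(.4824,-.2742),green=(.498,.294)).items():
        try:
            r=tops(W,v,.06,.03); q=r[3]/1000-B if 0 else np.array(r[3])/1000-B; print(k,n,r,'board',(q@x).round(4),(q@y).round(4))
        except Exception as e: print(k,n,'hidden')
print(monitor.state()['force'])
E
```

```text
black top (117, 'z 0.0871', 'rect c', array([ 591.3, -192.4]), array([25. , 25.8]), 80.6) board 0.0485 0.0005
ochre top (226, 'z 0.1293', 'rect c', array([ 499.3, -173.5]), array([33. , 34.1]), 80.3) board -0.0454 0.0023
white top (173, 'z 0.1215', 'rect c', array([516.6, -75.2]), array([31.1, 30.6]), 89.1) board -0.0463 0.1021
lid top (107, 'z 0.1205', 'rect c', array([ 481.5, -273.4]), array([45.8, 12.1]), 80.2) board -0.0447 -0.0992
green top (211, 'z 0.1012', 'rect c', array([496.5, 293.8]), array([35.6, 36.9]), 48.7) board -0.1333 0.4612
black scene (89, 'z 0.0857', 'rect c', array([ 592. , -194.4]), array([26.3, 27. ]), 82.4) board 0.0496 -0.0014
ochre scene (140, 'z 0.1279', 'rect c', array([ 501.5, -176. ]), array([34.2, 37. ]), 77.5) board -0.0428 0.0002
white scene (113, 'z 0.1195', 'rect c', array([518.9, -76. ]), array([32.8, 32.9]), 57.1) board -0.0439 0.1017
lid scene (71, 'z 0.1201', 'rect c', array([ 484.2, -275.1]), array([43.4, 13.1]), 75.6) board -0.0417 -0.1004
green scene (131, 'z 0.0988', 'rect c', array([499.1, 292.9]), array([36., 39.]), 77.3) board -0.1306 0.4608
[0.74825417 0.31709931 0.1608774 ]
```

View pics/f_scene.png

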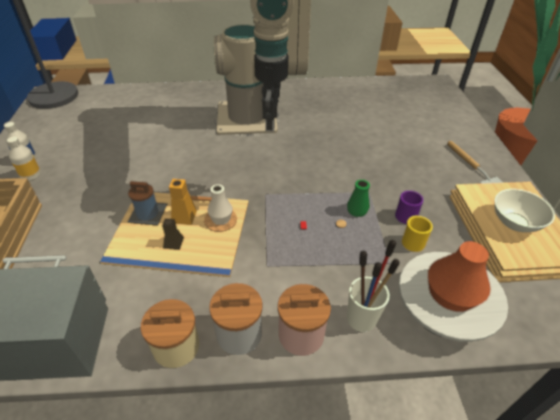

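The final view shows the jar with lid (143,200), ochre (180,200), white (219,203) and black (172,234) upright in place. Green (359,197) has not moved, and the gripper is clear. Hand in.

```bash
python3 -c "
from plant import ticket
print(ticket.hand_in())"
```

```text
the job is handed in; nothing more can be done
None
```

The display is set out as asked and handed in at about 33 s. In both camera views every piece stood upright and within a few millimetres of its place, with the lid seated and the green vase unmoved; the hand-in returned no verdict.

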